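# Clamp the tube plate on the bench shaker

### The arm

A 6-joint arm with a two-finger parallel gripper is mounted at the origin on the work surface. World frame = base frame: x ahead of the robot, y to its left, z up, the work surface at z = 0. Lengths are in m, angles in rad, forces in N, time in s.
With the tool pointing down it reaches from about 0.275 to 0.85 m from the base axis. Payload 5.2 kg.
Tool frame: the origin (TCP) lies midway between the tips of the shut fingers; the grasp point (between the pads) lies 19 mm behind it; z points along the fingers, y is the line along which they close (so a half turn about z gives the same grasp; the last joint's range is limited). The gripper opens to 85 mm and grips with 20 to 120 N. Pads are 22 mm wide; open, the fingers measure 114 mm over their backs; the gripper's body (76 mm by 85 mm) begins 54 mm behind the grasp point. The pads swing forward as they close: fully open they stand 13 mm farther back than shut.
Start: joints at [-1.386, 0.259, 1.535, -0, 1.348, -0.203], TCP at [0.208, -0.509, 0.198] pointing down, gripper open.
Joint ranges: [-3.14, 3.14], [-0.91, 2.08], [0.19, 2.58], [-1.22, 4.36], [0.22, 2.71], [-3.12, 3.12]. Speed limits (rad/s): [2.57, 2.57, 3.14, 3.14, 3.14, 3.14].

### API

Orientations are given as a unit quaternion [w, x, y, z].
In Python, from station import goto, servo_line, goto_joints, grip, hold, inverse_kinematics, read_state, camera, IKError, hand_in, trace gives the robot as it stands. Calls block until the motion is done:
- goto(position, orientation): joint-space move of the TCP to a pose.
- servo_line(position, feed=0.15, rotation=None, threshold=None): straight line of the TCP; rotation=None keeps the orientation; feed is the mean speed in m/s. With threshold (N) it stops when the force on the tool has changed by that much, and returns True; else False.
- goto_joints(angles): joint-space move.
- grip(opening): opening from 0.0 (shut) to 1.0 (fully open); the grip force is fixed at half the most; returns when the fingers have stopped.
- hold(seconds).
- inverse_kinematics(position, orientation): joint angles nearest the present ones, or None.
- read_state(): the state.
- camera(name): name is "scene" or "top" or "wrist"; returns a dict with "image" (384x512x3 uint8, red, green, blue), "depth" (384x512 float32, m along the optical axis (not along the pixel's ray), 0 where there is no reading), "vfov" (degrees; the focal length in pixels is half the picture's height over the tangent of half this angle, whatever the lens; pixels are square), "cx", "cy" (the principal point, pixels), "cam_to_world" (4x4, takes a point from camera to world coordinates); the wrist camera has in their place "hand_eye" (4x4, takes a point from camera to tool coordinates, whose origin is the TCP and whose axes are the flange's). Camera axes: x right, y up, looking along -z (the intrinsics and any distortion apply to the point x, -y, -z); pixel columns grow to the right and rows downward; lengths in m; the calibration is good to about 2 mm. A picture is of the moment at which its call begins: read the wrist's pose just before it.
A pose or a line that the arm cannot do raises IKError and nothing moves.
- hand_in(): hands the job in; it is judged then, once.
Trained networks look in a picture, given as the dict that the camera call returned (one of the last four; its "shot" number tells which), for a name from the list of things; names that differ only in an ending like _2 or _b are one class to them, and where a whole thing is asked for, a point or a joint stands for the part that bears it (a point fixed in the world has none). Each returns a list of dicts, best first, with "conf" (0 to 1); they miss things now and then, are a little off and sometimes report something else, mostly with a low value. They report only what shows in the picture. A call takes as long as a camera call. They do not tell look-alikes from the thing itself.
- trace(picture, label): "pixels" (384x512 bool, what is visible of it) and "at" ([column, row] in pixels, amid what is visible of it).
The state is a dict: "t": time; "q": joint angles; "qd": joint speeds; "tau": joint torques, N m; "tcp_pos": TCP position; "eef_rot": TCP orientation; "wrist_force": force on the tool from outside, world axes, zero at the start; "wrist_torque": the same for the moment, N m; "opening": opening from 0.0 (shut) to 1.0 (fully open); "grip_force": force on a finger pad.
Only numpy, scipy, OpenCV 4.12 (cv2) and the standard library are available. Lean on these libraries where they do the work, as an engineer would, in place of code of your own. Each camera call takes 0.05 s, during which the arm holds its last target. There are 200 camera calls.

### The job

Draw the flat tube plate along the shaker's deck toward the stud until the end of its slot meets the stud, then screw the hexagonal ring nut down on to the plate, regripping as often as needed, until you feel it come up tight against its stop; do not force it on past there. Let go, and leave the other things on the bench where they are.

Things in the scene. Friction and masses are not known exactly. Their poses are not given: they have to be found in the camera images.
- stud (a point): Steel threaded stud, 12 mm thick, upright near the robot-side end of a white bench shaker's deck. Point: on its axis, level with the tube plate's upper face; deck 10 mm below, stud's tip 56 mm above. x runs along the deck away from the robot (the plate is drawn along -x), z up. Deck 280 x 160 mm, slippery; two rails along x, 1 mm lower than the plate's top, guide the plate.
- nut_grip (a point): Dark steel ring nut, started on the stud: hexagon 36 mm across flats, 34 mm tall, on a round foot 29 mm wide, 8 mm tall. Point: on the axis, mid-height of the hexagon, 25 mm above the foot's bearing face. Its x axis is square to a pair of flats (others at 60, 120 deg). Clockwise from above drives it down, 6 mm a turn. At the start the face is 1.7 to 4.8 mm above the plate's level.
- plate_pad (a point): Flat white tube plate, 150 (x) x 110 x 10 mm, 0.2 to 0.45 kg, loose between the rails. Point: centre of the top of its black rubber pad (36 x 40 mm, 1.5 mm proud of the plate). x runs along the deck, away from the robot. Too wide to grasp across: press the shut fingertips on the pad (8 to 12 N is plenty) and pull.
- plate_slot (a point): The point of the tube plate, at its upper face, that comes to the stud's axis when home: mid-width of the plate's 16 mm wide open slot, 5.5 mm before the slot's closed end, 70.5 mm from the pad's centre. At the start 35 to 65 mm from the stud.
- rack: Bystander: loaded microtube rack, 110 x 64 x 43 mm, origin under its centre. Leave alone.
- bottle: Bystander: white plastic reagent bottle, 62 mm wide, 145 mm tall, origin under its centre. Leave alone.
- tipbox: Bystander: blue tip box with a clear lid, 120 x 85 x 65 mm, origin under its centre. Leave alone.
- plate: The same tube plate; origin at the centre of its underside.
- nut_body: The ring nut again: origin on its axis at the bearing face; these axes do not turn with it. It runs free at about 0.06 N m and stays where it is left. It touches the plate first, with a slight rise (to about 0.1 N m); some 0.7 rad later it meets a hidden shoulder on the stud and the moment climbs steeply, about 3 N m per rad: that is the stop. 0.3 to 1 N m is tight, 2 N m is forced.
- nut (a joint): Turning of the ring nut, rad, growing clockwise seen from above; it starts between 0.8 and 3.9.
Things that resemble listed ones, but are neither listed nor needed, are in the scene too. Of the things shaped like the plate, the white one is meant.

How it is judged:
On the way, in this order (a step that is already met when the one before it is completed fails the run):
1. the tube plate has been drawn home: its slot's end is at the stud (horizontal distance between plate_slot and stud below 0.005 m), for 0.2 s.
2. the nut clamps the plate (contact force between nut_body and plate above 10 N), for 0.2 s.
At the end, for the whole second after the job is handed in: The tube plate is home (the slot's reference point within 5 mm of the stud's axis, plate flat to 0.05 rad and still) and the nut, released and still, clamps it with more than 10 N (about 20 N at the stop) (horizontal distance between plate_slot and stud below 0.005 m and angle between plate's own z axis and vertical below 0.05 rad and contact force between nut_body and plate above 10 N and velocity of joint nut between -0.05 and 0.05 rad/s and linear speed of plate below 0.01 m/s); the robot touches nothing.
It fails at once if the nut is forced on past its stop (by more than 0.7 rad, about 2 N m) (value of joint nut above 7.15 rad).
It fails at once if a bystander is moved by more than 20 mm (distance of any of rack, bottle, tipbox from where it was at the start of the episode above 0.02 m).
It also fails if it takes over 72 s, if anything falls off the work surface, if the arm or the gripper's body presses on something with over 40 N, if the wrist force passes 120 N, or if a joint passes its speed limit or range.

## Working session

There is one attempt and no reset: what is moved stays moved. The work goes in short steps, each a Python script; the robot and the scene stay as the last script left them, time stands still between calls to the robot, and variables do not carry over. Pictures are saved under pics/ and viewed, at most 10 in all, crops included, and the job is handed in when it is done.

```bash
mkdir -p pics; ls
cat > h.py <<'E'
import numpy as np, cv2
from station import *
def save(p,n): cv2.imwrite('pics/'+n,cv2.cvtColor(p['image'],cv2.COLOR_RGB2BGR))
def world(p,u,v,d=None,M=None):
    f=192/np.tan(np.radians(p['vfov'])/2)
    if d is None: d=p['depth'][v,u]
    M=p['cam_to_world'] if M is None else M
    u=np.asarray(u,float);v=np.asarray(v,float)
    c=np.stack([(u-p['cx'])/f*d,-(v-p['cy'])/f*d,-d*np.ones_like(u),np.ones_like(u)],-1)
    return (c@np.asarray(M).T)[...,:3]
E
python3 - <<'E'
from h import *
s=read_state();print(s)
for n in ['top','scene']:
    p=camera(n);save(p,n+'1.png');print(n,{k:v for k,v in p.items() if k not in('image','depth')})
    for l in ['nut_body','plate','plate_pad','rack']:
        for r in trace(p,l)[:3]:
            m=r['pixels'];v,u=np.nonzero(m);k=p['depth'][v,u]>0
            w=world(p,u[k],v[k]);print(n,l,round(r['conf'],2),r['at'],k.sum(),np.median(w,0).round(4),np.percentile(w,2,axis=0).round(4),np.percentile(w,98,axis=0).round(4))
E
```

```text
pics
{'t': 0.0, 'q': array([-1.38580362e+00,  2.59325931e-01,  1.53608070e+00,  1.59716236e-05,
        1.34803612e+00, -2.02791730e-01]), 'qd': array([-0.00071128,  0.00175312,  0.00078327,  0.00139684,  0.00130269,
       -0.00136797]), 'tau': array([ 1.17833286e-03, -4.46024895e+01, -2.90572125e+01, -1.72606292e-04,
        1.13867203e-02,  1.15056338e-05]), 'tcp_pos': array([ 0.20789545, -0.50854919,  0.19708492]), 'eef_rot': array([-9.24944164e-04,  9.81261640e-01,  1.92677808e-01,  1.60189359e-05]), 'wrist_force': array([-0.53370735, -0.60193009,  0.2457749 ]), 'wrist_torque': array([ 0.00066702, -0.0457319 ,  0.03303419]), 'grip_force': 0.0, 'opening': 1.0035234749486392}
top {'vfov': 55.68014886798444, 'cx': 251.03241878837935, 'cy': 190.0188525794564, 'cam_to_world': array([[-2.78884787e-02,  9.97013001e-01, -7.20229659e-02,
         5.06893553e-01],
       [-9.99610246e-01, -2.79068455e-02,  7.51445037e-04,
         7.14141905e-03],
       [-1.26073331e-03,  7.20158513e-02,  9.97402691e-01,
         1.10813752e+00],
       [ 0.00000000e+00,  0.00000000e+00,  0.00000000e+00,
[... 1687 characters left out ...]
] [0.9154 0.0698 0.0135]
scene plate 0.65 [245.3, 186.7] 1337 [ 0.5579 -0.037   0.0893] [ 0.4791 -0.0975  0.0838] [0.6273 0.0233 0.0932]
scene plate_pad 0.85 [365.1, 207.6] 1416 [0.7872 0.2391 0.0092] [ 0.7066  0.1644 -0.0012] [0.8648 0.314  0.0136]
scene plate_pad 0.84 [247.9, 187.4] 1289 [ 0.5551 -0.0371  0.0893] [ 0.4805 -0.0963  0.0839] [0.6267 0.0207 0.0933]
scene plate_pad 0.76 [322.0, 261.3] 1877 [ 0.8448 -0.0097  0.0095] [ 0.7717 -0.0861  0.0027] [0.9176 0.0672 0.0135]
scene rack 0.97 [339.1, 156.4] 611 [0.587  0.342  0.0289] [ 0.5081  0.3032 -0.0017] [0.6345 0.4141 0.0441]
scene rack 0.3 [147.7, 214.2] 849 [ 0.4492 -0.3015  0.0791] [ 0.416  -0.3254  0.0012] [ 0.4621 -0.2676  0.1447]
```

Run:
```python
import cv2
a=cv2.imread('pics/top1.png')
cv2.imwrite('pics/a.png',cv2.resize(a[130:310,150:390],(800,600),interpolation=cv2.INTER_CUBIC))
```

```text
(no output)
```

View pics/a.png

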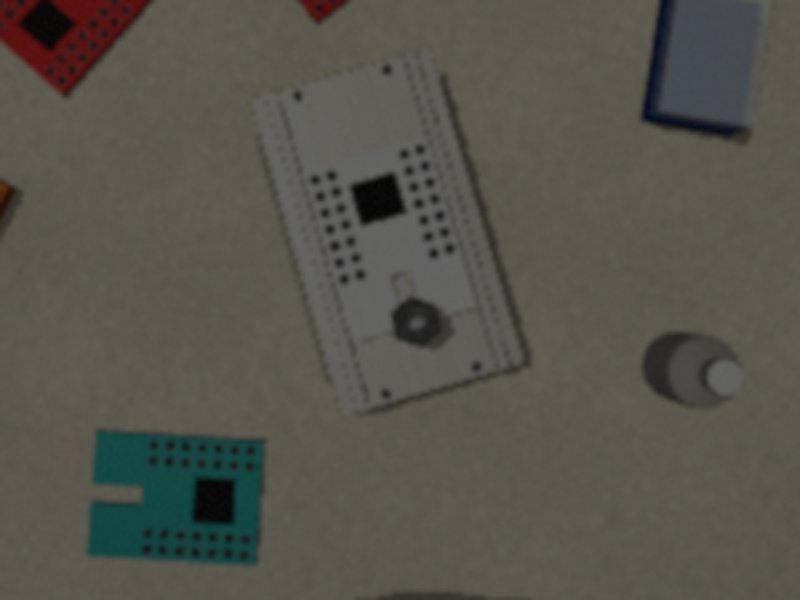

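View pics/scene1.png

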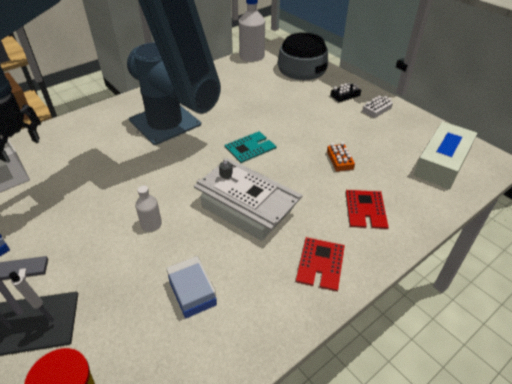

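The deck carries the white plate: pad at top-image pixel (263,189), nut at (275,227), deck yaw about 14°. The bottle and tip box are well to the right (−y). Next I take a wrist view from above.

```bash
cat >> h.py <<'E'
from scipy.spatial.transform import Rotation as R
def quat(yaw): return np.array([0,np.cos(yaw/2),np.sin(yaw/2),0])
def tcpM():
    s=read_state();q=s['eef_rot'];T=np.eye(4);T[:3,:3]=R.from_quat([q[1],q[2],q[3],q[0]]).as_matrix();T[:3,3]=s['tcp_pos'];return T
def wrist():
    T=tcpM();p=camera('wrist');p['M']=T@p['hand_eye'];return p
E
python3 - <<'E'
from h import *
y=np.radians(14)
goto([0.50,-0.04,0.32],quat(y))
grip(0.0)
p=wrist();save(p,'w1.png');np.savez('w1.npz',**{k:v for k,v in p.items()})
print(p['hand_eye'].round(3),p['vfov'],p['cx'],p['cy'],read_state()['t'],read_state()['q'].round(3),read_state()['tcp_pos'],p['M'].round(3))
for l in ['nut_body','nut_grip','plate','plate_pad','stud','plate_slot']:
    try:
      for r in trace(p,l)[:3]:
        m=r['pixels'];v,u=np.nonzero(m);k=p['depth'][v,u]>0
        w=world(p,u[k],v[k],M=p['M']);print(l,round(r['conf'],2),r['at'],k.sum(),np.median(w,0).round(4),np.percentile(w,2,axis=0).round(4),np.percentile(w,98,axis=0).round(4))
    except Exception as e: print(l,e)
cv2.imwrite('pics/w1b.png',cv2.resize(cv2.imread('pics/w1.png'),(800,600)))
E
```

```text
[[ 0.     0.957  0.289  0.072]
 [ 1.    -0.     0.     0.   ]
 [ 0.     0.289 -0.957 -0.176]
 [ 0.     0.     0.     1.   ]] 68.94726837898028 254.95620807500774 191.48292001866375 3.35 [-0.303  0.115  1.42  -0.     1.607  1.024] [ 0.50000889 -0.03997336  0.32003137] [[ 0.242  0.929  0.28   0.57 ]
 [-0.97   0.232  0.07  -0.023]
 [ 0.    -0.289  0.957  0.496]
 [ 0.     0.     0.     1.   ]]
nut_body 0.72 [262.0, 178.2] 585 [ 0.4833 -0.0523  0.1337] [ 0.4604 -0.0698  0.1044] [ 0.4963 -0.037   0.1354]
nut_grip 0.94 [261.0, 178.5] 583 [ 0.483  -0.0523  0.1337] [ 0.461  -0.07    0.1062] [ 0.4962 -0.0372  0.1354]
plate 0.97 [128.1, 213.6] 4396 [0.3271 0.1592 0.0102] [0.2704 0.0874 0.0047] [0.3797 0.2312 0.0125]
plate 0.68 [262.3, 116.9] 7792 [ 0.556  -0.0314  0.0901] [ 0.4744 -0.0952  0.0883] [0.6204 0.0238 0.0923]
plate_pad 0.85 [125.6, 215.9] 4564 [0.3263 0.1595 0.0102] [0.2686 0.0864 0.001 ] [0.3804 0.2319 0.0125]
plate_pad 0.68 [259.6, 119.8] 8180 [ 0.5555 -0.0315  0.0901] [ 0.4719 -0.0954  0.0835] [0.6213 0.0261 0.0924]
plate_pad 0.43 [259.0, 178.2] 617 [ 0.4827 -0.0518  0.1337] [ 0.4607 -0.0704  0.106 ] [ 0.4962 -0.0362  0.1353]
stud 0.66 [261.5, 68.0] 14384 [ 0.6127 -0.0274  0.0803] [ 0.4178 -0.1254  0.0783] [0.6944 0.0641 0.1341]
plate_slot 0.58 [129.0, 214.9] 4379 [0.3262 0.1578 0.0102] [0.2703 0.0862 0.0047] [0.3791 0.2307 0.0125]
plate_slot 0.57 [258.5, 119.8] 8111 [ 0.5557 -0.032   0.0901] [ 0.4724 -0.0957  0.0878] [0.622  0.0252 0.0923]
```

View pics/w1b.png

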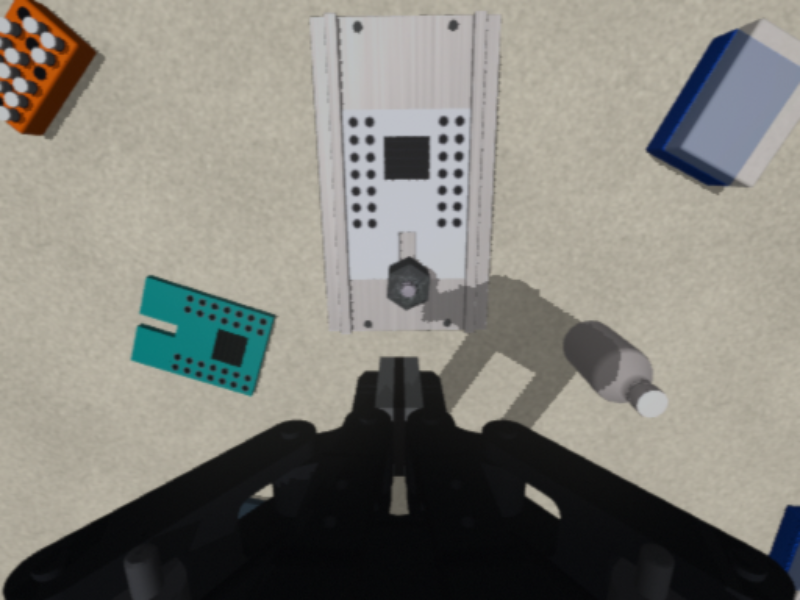

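The wrist view shows the pad at full-picture pixel (260,101) and the slot's end near (260,149). The nut is at (261,180), with a pair of flats facing left and right, i.e. along tool y. Next I compute these precisely.

```bash
cat > meas.py <<'E'
from h import *
def measure(p):
    g=p['image'].max(2).astype(int);d=p['depth'];M=p['M']
    v,u=np.mgrid[:384,:512];W=world(p,u,v,d,M);ok=d>0
    box=ok&(W[...,2]>0.07)&(W[...,2]<0.15)&(abs(W[...,0]-.56)<.2)&(abs(W[...,1]+.03)<.15)
    dk=box&(W[...,2]<0.1)
    pts=W[dk][:,:2].astype(np.float32);r=cv2.minAreaRect(pts);print('deck',r)
    pad=box&(g<70)&(W[...,2]>.085)&(W[...,2]<.097)
    n,lab,st,c=cv2.connectedComponentsWithStats(pad.astype(np.uint8))
    out={}
    for i in range(1,n):
        if st[i,4]>250:
            q=W[lab==i];r=cv2.minAreaRect(q[:,:2].astype(np.float32));print('dark',c[i],st[i,4],q.mean(0),r)
    nt=box&(W[...,2]>.125)
    q=W[nt];print('nutz',np.percentile(q[:,2],[5,50,95,99.5]))
    t=q[abs(q[:,2]-np.median(q[:,2]))<.003][:,:2]
    # smallest width over angle
    a=np.radians(np.arange(0,180,1.));w=[np.ptp(t@[np.cos(b),np.sin(b)]) for b in a]
    w=np.array(w);w6=w.reshape(3,60).mean(0);k=w6.argmin();print('flat normals deg mod60',k,w6[k]*1e3,w6.max()*1e3)
    A=np.radians(k+np.array([0,60,120]));N=np.c_[np.cos(A),np.sin(A)]
    mid=[(np.max(t@n)+np.min(t@n))/2 for n in N]
    print('nut centre',np.linalg.lstsq(N,np.array(mid),rcond=None)[0],t.mean(0))
    return W,g
E
python3 - <<'E'
from meas import *
p=dict(np.load('w1.npz'));W,g=measure(p)
for y in range(136,172,2): print(y,g[y,252:268:2],W[y,260].round(4))
E
```

```text
deck ((0.5539352297782898, -0.03350310027599335), (0.28036731481552124, 0.16040344536304474), 14.656454086303711)
dark [259.75421348 100.41011236] 712 [ 0.58027309 -0.02723116  0.09148711] ((0.5796867609024048, -0.02710827626287937), (0.034223414957523346, 0.03715604543685913), 15.347097396850586)
nutz [0.13228231 0.13403502 0.14567739 0.14681145]
flat normals deg mod60 39 36.053318254674046 40.43302899924147
nut centre [ 0.4767545  -0.05371537] [ 0.47747701 -0.0535814 ]
136 [202 201 202 201 202 201 202 202] [ 0.5335 -0.0395  0.09  ]
138 [202 202 202 202 202 201 202 202] [ 0.5308 -0.0402  0.0901]
140 [202 201 202 202 202 202 202 201] [ 0.528  -0.0409  0.0897]
142 [201 202 202 202 202 201 202 201] [ 0.5253 -0.0416  0.0901]
144 [201 202 202 202 202 202 202 202] [ 0.5225 -0.0423  0.0899]
146 [202 201 202 201 202 201 202 202] [ 0.5197 -0.043   0.0901]
148 [202 189 159 177 176 164 175 190] [ 0.5154 -0.0443  0.0784]
150 [202 175 149 177 178 175 174 182] [ 0.5126 -0.0451  0.0789]
152 [202 188 154 177 178 175 174 183] [ 0.5099 -0.0457  0.0805]
154 [201 188 123 175 178 175 174 183] [ 0.5069 -0.0465  0.0794]
156 [201 188 151 176 178 175 175 182] [ 0.5041 -0.0472  0.0801]
158 [202 187 153 176 178 176 174 183] [ 0.5013 -0.0479  0.0807]
160 [202 187 128 174 178 175 174 183] [ 0.4979 -0.0488  0.0784]
162 [202 187 153 176 178 176 172 182] [ 0.4954 -0.0494  0.0806]
164 [201 186 150 172 139  96 140 178] [ 0.4925 -0.0502  0.0811]
166 [200 181  93  59  43  41  48 110] [ 0.4961 -0.0486  0.1147]
168 [123  61  43  43  44  43  40  42] [ 0.4956 -0.0485  0.1262]
170 [43 43 44 51 62 65 58 42] [ 0.4946 -0.0487  0.1341]
```

Deck yaw is 14.6°, confirmed by the 280x160 deck rectangle. The plate top is at z≈0.090, and about 37 mm of travel remains. Now I press on the pad and pull.

Run:
```python
from h import *
y=np.radians(14.6);u=np.array([np.cos(y),np.sin(y),0])
pad=np.array([0.5799,-0.0272,0.0915])
goto(pad+[0,0,.03],quat(y))
hold(.2);f0=read_state()['wrist_force']
print('hit',servo_line(pad+[0,0,-.004],feed=.02,threshold=7))
def F():
    s=read_state();return s['wrist_force']-f0,s['tcp_pos']
f,t=F();print(f.round(1),t.round(4))
p=t.copy()
for i in range(8):                       # settle press force near 10 N
    f,t=F()
    if 8.5<f[2]<12.5: break
    p[2]-= np.clip((10.5-f[2])*1e-4,-.001,.001); servo_line(p,feed=.02);hold(.05)
print(f.round(1),p.round(4),t.round(4))
s0=p.copy()
for i in range(22):
    p=p-u*(.004 if i<7 else .001); servo_line(p,feed=.03 if i<7 else .015)
    f,t=F();print(i,round((s0-t)@u*1e3,1),(f@u).round(1),f.round(1))
    if f[2]<8.5 or f[2]>12.5: p[2]-=np.clip((10.5-f[2])*1e-4,-.0005,.0005)
    if i>6 and f@u>5: break
print(read_state()['t'])
```

```text
hit False
[-1.6  0.1 -0. ] [ 0.58   -0.0273  0.0876]
[-0.4  0.3  0.5] [ 0.58   -0.0273  0.0797] [ 0.58   -0.0273  0.0807]
0 4.3 -1.9 [-2.   0.   1.1]
1 8.2 -0.4 [-0.5  0.3 -1. ]
2 12.2 0.2 [ 0.2  0.1 -0.4]
3 16.2 -0.5 [-0.6  0.3 -0.6]
4 20.2 -0.5 [-0.5 -0.1  0. ]
5 24.2 -0.9 [-1.1  0.7 -0.4]
6 28.2 -0.5 [-0.6  0.2  0.4]
7 29.0 -1.2 [-1.2 -0.   0.3]
8 30.1 -0.4 [-0.6  0.5 -0.5]
9 31.1 -0.8 [-0.3 -1.7 -0.1]
10 32.1 -1.0 [-1.1  0.1 -0.1]
11 33.1 -0.8 [-1.   0.6  0.2]
12 34.1 -0.3 [-0.4  0.6  0. ]
13 35.1 -0.3 [-0.4  0.4 -0.3]
14 36.1 -0.0 [ 0.1 -0.6 -0.4]
15 37.1 -0.5 [-0.7  0.7  0.6]
16 38.1 -1.0 [-1.2  0.5  0.3]
17 39.1 -1.2 [-1.1 -0.2 -0.3]
18 40.1 -0.7 [-0.7 -0.1 -0. ]
19 41.1 -1.3 [-1.3 -0.1 -0.5]
20 42.1 -0.8 [-0.9  0.3  0.1]
21 43.1 -0.9 [-1.   0.   0.2]
14.7
```

Run:
```python
from h import *
s=read_state();print(s['opening'],s['tcp_pos'],s['wrist_force'],s['eef_rot'])
p=wrist();save(p,'w2.png')
q=camera('scene');save(q,'s2.png')
a=cv2.imread('pics/w2.png');b=cv2.resize(cv2.imread('pics/s2.png')[120:264,150:342],(512,384),interpolation=cv2.INTER_CUBIC)
cv2.imwrite('pics/c2.png',cv2.resize(np.hstack([a,b]),(800,300)))
```

```text
0.0012590208225207338 [ 0.53829068 -0.03810077  0.06916691] [-0.1750234  -0.07211719  0.16496002] [-2.71366700e-05  9.91898922e-01  1.27029620e-01 -5.73411114e-05]
```

View pics/c2.png

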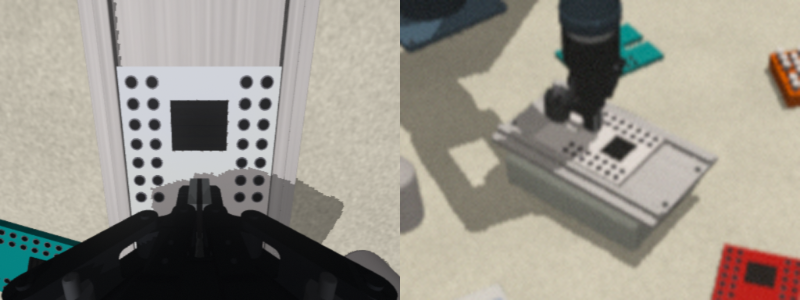

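The wrist view shows the pad at (199,125) in the composite, with the plate apparently not moved. The fingers are over the plate nearer the robot, without contact. I'll check the depths around the fingertips.

Run:
```python
from meas import *
p=wrist();W,g=measure(p)
print(p['M'].round(4))
f=192/np.tan(np.radians(p['vfov'])/2)
T=tcpM();c=np.linalg.inv(p['hand_eye'])@[0,0,0,1];print('tcp px',p['cx']+f*c[0]/-c[2],p['cy']-f*c[1]/-c[2],'depth',-c[2])
for r in range(200,300,6): print(r,[W[r,x].round(3).tolist() for x in (215,255)],p['depth'][r,255].round(4))
t=camera('top');v,u=np.mgrid[:384,:512];w=world(t,u,v,t['depth'])
m=(abs(w[...,0]-.58)<.01)&(abs(w[...,1]+.027)<.01);print('top pad z',np.median(w[m],0))
print(read_state()['wrist_force'],read_state()['tau'].round(2))
```

```text
deck ((0.5581834316253662, -0.03260454535484314), (0.20952799916267395, 0.16087953746318817), 14.541217803955078)
dark [254.53553756 159.75506073] 4446 [ 0.58104603 -0.02721224  0.09148429] ((0.5800906419754028, -0.02743394486606121), (0.03592498227953911, 0.03953111544251442), 14.556612968444824)
nutz [0.1270269  0.14082778 0.14969607 0.14997017]
flat normals deg mod60 15 26.784923865418932 28.74043342690581
nut centre [ 0.53985868 -0.03827968] [ 0.54133218 -0.03764601]
[[ 0.252   0.9265  0.2794  0.6083]
 [-0.9677  0.2413  0.0728 -0.0204]
 [-0.     -0.2888  0.9574  0.2451]
 [ 0.      0.      0.      1.    ]]
tcp px 254.30651172610038 218.5008825450733 depth 0.1892258056409693
200 [[0.552, -0.011, 0.088], [0.558, -0.034, 0.089]] 0.1645
206 [[0.548, -0.012, 0.09], [0.554, -0.034, 0.09]] 0.1647
212 [[0.545, -0.012, 0.09], [0.55, -0.035, 0.089]] 0.1671
218 [[0.541, -0.013, 0.09], [0.547, -0.036, 0.09]] 0.1663
224 [[0.537, -0.014, 0.09], [0.544, -0.037, 0.09]] 0.1674
230 [[0.533, -0.015, 0.089], [0.548, -0.036, 0.109]] 0.1487
236 [[0.529, -0.016, 0.09], [0.548, -0.036, 0.117]] 0.141
242 [[0.526, -0.017, 0.09], [0.548, -0.036, 0.122]] 0.1361
248 [[0.522, -0.017, 0.09], [0.548, -0.036, 0.129]] 0.1297
254 [[0.518, -0.018, 0.091], [0.548, -0.036, 0.135]] 0.1238
260 [[0.513, -0.019, 0.09], [0.548, -0.036, 0.139]] 0.12
266 [[0.51, -0.02, 0.09], [0.546, -0.037, 0.14]] 0.119
272 [[0.505, -0.021, 0.091], [0.543, -0.037, 0.14]] 0.1197
278 [[0.54, -0.021, 0.147], [0.54, -0.038, 0.14]] 0.1213
284 [[0.545, -0.022, 0.158], [0.537, -0.039, 0.14]] 0.1217
290 [[0.55, -0.022, 0.168], [0.534, -0.04, 0.139]] 0.1235
296 [[0.55, -0.023, 0.17], [0.531, -0.041, 0.14]] 0.124
top pad z [ 0.57716964 -0.02589469  0.48251933]
[-0.00704098  0.06037668  1.31369924] [ -0.   -45.98 -24.52  -0.     0.    -0.  ]
```

The fingertips appear about 15–20 mm above the plate, although the reported TCP is lower, so the true tip offset differs from the stated one. I'll descend on the pad by feel to find it.

Run:
```python
from h import *
y=np.radians(14.6)
pad=np.array([0.5805,-0.0273,0.075])
servo_line(pad,feed=.12);hold(.1);f0=read_state()['wrist_force']
print('hit',servo_line(pad+[0,0,-.035],feed=.025,threshold=5))
s=read_state();print(s['wrist_force']-f0,s['tcp_pos'],s['t'],s['q'].round(3))
```

```text
hit True
[-0.23503758 -1.72953558  4.36564657] [ 0.58079595 -0.02739341  0.05819175] 16.3 [-0.239  0.44   1.638 -0.     1.063  1.077]
```

Contact is at a TCP z of 0.0582 on a pad at 0.0915, so the real tips sit about 33 mm behind the nominal TCP. I'll use that offset from here and pull.

Run:
```python
from h import *
y=np.radians(14.6);u=np.array([np.cos(y),np.sin(y),0]);f0=np.array([-.2,0,0.3])
def F():
    s=read_state();return s['wrist_force']-f0,s['tcp_pos']
f,t=F();p=t.copy()
for i in range(12):
    f,t=F()
    if 8.5<f[2]<12.5: break
    p[2]-= np.clip((10.5-f[2])*1e-4,-.0005,.0005); servo_line(p,feed=.02);hold(.05)
print(f.round(1),p.round(4),t.round(4))
s0=t.copy()
if f[2]>6:
  for i in range(22):
    p=p-u*(.004 if i<7 else .0015); servo_line(p,feed=.03 if i<7 else .015)
    f,t=F();print(i,round((s0-t)@u*1e3,1),(f@u).round(1),f.round(1))
    if f[2]<8.5 or f[2]>12.5: p[2]-=np.clip((10.5-f[2])*1e-4,-.0005,.0005)
    if i>6 and f@u>4.5: break
print(read_state()['t'])
p=wrist();save(p,'w3.png')
```

```text
[-1.1 -0.3  9.2] [ 0.5808 -0.0274  0.0569] [ 0.5817 -0.0276  0.0582]
0 3.6 -0.4 [-0.3 -0.5  8.8]
1 7.6 0.3 [ 0.5 -0.8  8.6]
2 11.6 -0.1 [-0.2  0.4  8.4]
3 15.3 -0.8 [-0.6 -0.7  9.5]
4 19.3 0.7 [0.7 0.3 8.9]
5 23.3 -0.1 [-0.2  0.5  8.8]
6 27.3 -0.5 [-0.3 -1.2  9.8]
7 28.6 1.4 [1.3 0.5 9.2]
8 30.0 1.2 [ 1.2 -0.1  8.2]
9 31.2 0.5 [ 0.6 -0.3  9.4]
10 32.7 0.9 [ 0.6  1.3 10. ]
11 34.2 1.1 [ 1.3 -0.4  8.8]
12 35.7 0.8 [ 0.9 -0.1  8.6]
13 37.2 1.4 [1.3 0.3 9.4]
14 37.9 4.8 [4.5 1.8 7. ]
21.1833
```

View pics/w3.png

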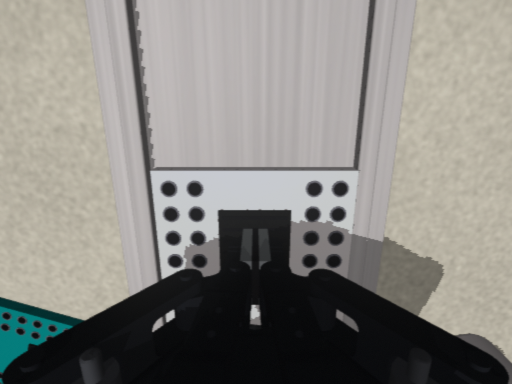

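The plate moved and met the stud: force rose to 4.8 N at 37.7 mm travel, as predicted. Next I lift off and grip the nut.

Run:
```python
from h import *
t=read_state()['tcp_pos'];servo_line(t+[0,0,.06],feed=.12)
c=np.array([.4764,-.0541]);yaw=np.radians(189)
grip(0.9)
goto([*c,.14],quat(yaw));s=read_state();print(s['q'].round(3),s['t'])
hold(.1);p=wrist();save(p,'w4.png')
f0=read_state()['wrist_force']
print('hit',servo_line([*c,.065],feed=.06,threshold=6))
s=read_state();print(s['tcp_pos'],s['wrist_force']-f0,s['wrist_torque'],s['t'])
p=wrist();save(p,'w5.png')
a=[cv2.imread(f'pics/w{i}.png') for i in (4,5)];cv2.imwrite('pics/c5.png',cv2.resize(np.hstack(a),(800,300)))
```

```text
[-0.346  0.182  1.784  0.     1.175 -2.074] 25.25
hit False
[ 0.47676528 -0.0542469   0.06540663] [ 1.55304486 -1.13228684 -1.07700588] [ 0.01630793 -0.06015103  0.03029296] 26.8
```

View pics/c5.png

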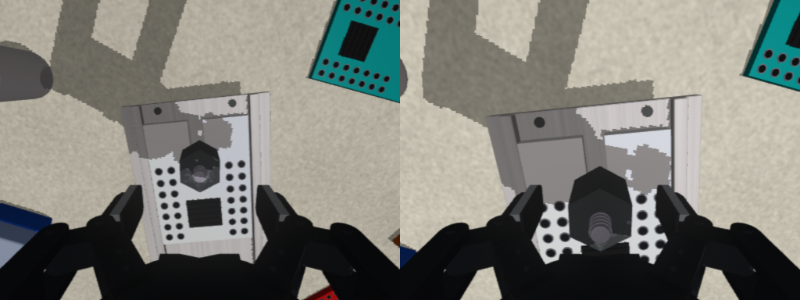

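The open fingers straddle the hexagon symmetrically, and its flats face them. Next I close and turn clockwise.

```bash
cat > turn.py <<'E'
from h import *
def turn(yaw,c,z,amount,limit,step=12,b=None):
    done=0
    hist=[]
    while done<amount:
        d=step if (not hist or hist[-1]<.13) else 4
        done+=d
        a=np.radians(yaw-done)
        q=inverse_kinematics([*c,z-.006*done/360],quat(a))
        if q is None: print('no ik');done-=d;break
        goto_joints(q);hold(.04)
        m=np.mean([read_state()['wrist_torque'][2] for _ in range(3)])-b
        hist.append(m);print(done,round(m,3),read_state()['wrist_force'].round(1))
        if m>limit: break
    return done
E
python3 - <<'E'
from turn import *
s=read_state();b=np.mean([read_state()['wrist_torque'][2] for _ in range(3)])
grip(0.0);hold(.1);s=read_state();print('opening',s['opening'],s['grip_force'],s['wrist_force'],s['wrist_torque'],s['tcp_pos'],s['t'],'b',b)
if s['opening']>.25:
    d=turn(189,s['tcp_pos'][:2],.065,72,.35,b=0)
    s=read_state();print(d,s['t'],s['q'].round(2),s['opening'],s['tcp_pos'])
    p=wrist();save(p,'w6.png')
E
```

```text
opening 0.41321601209937486 59.64781411936201 [-0.71309782  1.40093861  4.85934624] [ 0.39978291  0.1575837  -0.00873243] [ 0.47645141 -0.05389018  0.06527526] 27.4 b -0.05311169146236902
12 -0.103 [-0.8  2.5  5.8]
24 -0.064 [-0.5  3.8  5.4]
36 -0.08 [-0.2  4.9  6.4]
48 -0.039 [0.3 6.1 5.6]
60 -0.076 [0.9 6.8 4.8]
72 -0.012 [2.3 8.8 4. ]
72 29.55 [-0.34  0.27  1.88  0.    0.99 -0.82] 0.4145288407808938 [ 0.4773414  -0.05208925  0.06411517]
```

View pics/w6.png

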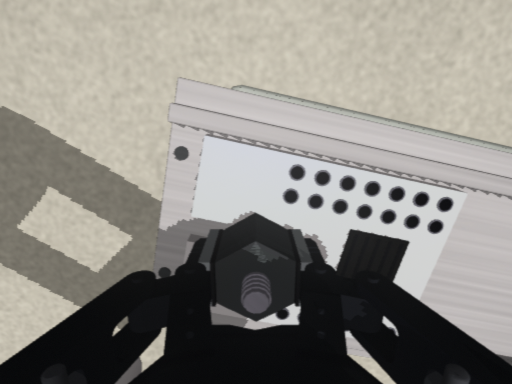

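The nut turns with the gripper, but a lateral force is building from roughly 1.8 mm of off-centre hold. I'll comply laterally and continue.

```bash
cat > turn2.py <<'E'
from h import *
def turn(yaw,c,z,amount,limit,step=10):
    c=np.array(c,float);done=0;m=0
    while done<amount:
        f=read_state()['wrist_force'];c+=1.2e-4*f[:2]
        d=step if m<.12 else 4
        q=inverse_kinematics([*c,z-.006*(done+d)/360],quat(np.radians(yaw-done-d)))
        if q is None: print('no ik');break
        done+=d;goto_joints(q);hold(.04)
        s=[read_state() for _ in range(3)]
        m=np.mean([k['wrist_torque'][2] for k in s])+.05
        e=s[0]['eef_rot'];print(done,round(m,3),s[0]['wrist_force'].round(1),'yaw',np.degrees(2*np.arctan2(e[2],e[1])).round(1)%360,'tau6',s[0]['tau'][5].round(3))
        if m>limit: break
    return done,c
E
python3 - <<'E'
from turn2 import *
r=turn(117,[.4765,-.0539],.0638,150,.35)
s=read_state();print(r,s['t'],s['q'].round(2),s['opening'],s['tcp_pos'])
E
```

```text
10 -0.064 [1.6 5.4 4.3] yaw 107.1 tau6 0.032
20 -0.001 [2.2 5.  3.5] yaw 97.3 tau6 0.042
30 0.029 [3.9 3.6 4.1] yaw 87.4 tau6 0.057
40 0.043 [4.1 0.5 3.8] yaw 77.4 tau6 0.058
50 0.013 [ 3.7 -0.7  5.4] yaw 67.3 tau6 0.017
60 0.02 [ 1.9 -1.3  6.1] yaw 57.3 tau6 0.011
70 -0.022 [ 1.7 -2.2  7.4] yaw 47.3 tau6 0.008
80 0.053 [ 2.9 -1.1  9. ] yaw 37.3 tau6 0.002
90 2.356 [ 2.7 -0.9  9.3] yaw 27.6 tau6 2.342
(90, array([ 0.47942984, -0.05175492])) 32.6 [-0.34  0.28  1.88 -0.    0.99  0.75] 0.4161810580831438 [ 0.48000662 -0.05260684  0.06317225]
```

Run:
```python
from h import *
for _ in range(3):
    s=read_state();print(s['t'],s['wrist_torque'].round(2),s['wrist_force'].round(1),s['tau'].round(2)[3:],s['qd'][5].round(3),s['q'][5])
p=wrist();save(p,'w7.png')
s=read_state();print(s['t'],s['wrist_torque'].round(2),s['q'][5],s['opening'],s['grip_force'])
p=camera('scene');save(p,'s7.png')
a=cv2.imread('pics/w7.png');b=cv2.resize(cv2.imread('pics/s7.png')[120:264,150:342],(512,384),interpolation=cv2.INTER_CUBIC)
cv2.imwrite('pics/c7.png',cv2.resize(np.hstack([a,b]),(800,300)))
```

```text
32.6 [ 0.08 -0.36  2.31] [ 2.7 -0.9  9.3] [1.03 0.69 2.34] -0.002 0.7515192593326513
32.6 [ 0.08 -0.36  2.31] [ 2.7 -0.9  9.3] [1.03 0.69 2.34] -0.002 0.7515192593326513
32.6 [ 0.08 -0.36  2.31] [ 2.7 -0.9  9.3] [1.03 0.69 2.34] -0.002 0.7515192593326513
32.65 [ 0.04 -0.34  2.28] 0.7514520585510127 0.414503569168837 71.14712495153071
```

View pics/c7.png

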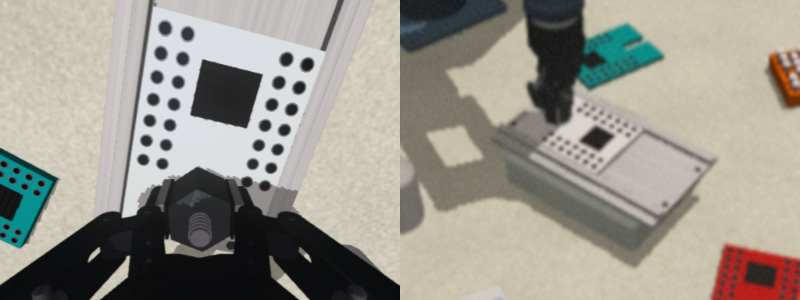

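The plate is home and nothing visibly fouls the gripper. The jump to 2.3 N m in 10° is far steeper than 3 N m/rad, so I'll back off in small steps to see how it unloads.

Run:
```python
from h import *
q=read_state()['q'];q6=np.array([-.0])
z,c=.0638-.006*90/360,np.array([.4794,-.0518])
for d in (2,4,6,8):
    goto_joints(inverse_kinematics([*c,z],quat(np.radians(27+d))));hold(.05)
    s=read_state();print(d,s['wrist_torque'].round(3),s['wrist_force'].round(1),s['q'][5].round(4),s['grip_force'].round(1),s['t'])
    if s['wrist_torque'][2]<.6: break
```

```text
Traceback (most recent call last):
AttributeError: 'float' object has no attribute 'round'
```

Run:
```python
from h import *
z,c=.0638-.006*90/360,np.array([.4794,-.0518])
s=read_state();print(2,s['wrist_torque'].round(3),s['wrist_force'].round(1),s['q'][5],s['t'])
for d in (3,4,5,6,7,8,9,10):
    if s['wrist_torque'][2]<.5: break
    goto_joints(inverse_kinematics([*c,z],quat(np.radians(27+d))));hold(.05)
    s=read_state();print(d,s['wrist_torque'].round(3),s['wrist_force'].round(1),s['q'][5],s['t'])
```

```text
2 [ 0.075 -0.307  1.682] [2.5 0.5 9.6] 0.717395437406744 33.0
3 [ 0.047 -0.339  1.301] [ 1.4 -0.4 10.1] 0.7005230676541933 33.3
4 [ 0.037 -0.248  0.957] [ 1.1 -0.5 10. ] 0.6836110619193417 33.6
5 [ 0.024 -0.274  0.566] [2.5 0.4 9.6] 0.6667795058679742 33.9
6 [ 0.076 -0.263  0.275] [ 1.7 -0.5  8.9] 0.6498764686512554 34.2
```

It unloads at about 20 N m/rad, so this is either a hard stop or the gripper fouling something. I'll regrip one flat back (yaw 93°) and advance in small steps to tell which.

Run:
```python
from h import *
z=.0623;c=np.array([.4782,-.0528])
grip(0.9)
s=read_state();print(s['tcp_pos'],s['wrist_force'].round(1),s['wrist_torque'].round(3))
p=wrist();save(p,'w8.png')
from meas import *
t=s['tcp_pos'];servo_line([*c,z+.003],feed=.05,rotation=quat(np.radians(93)))
hold(.1);s=read_state();print(s['wrist_force'].round(1),s['wrist_torque'].round(3),s['tcp_pos'])
grip(0.0);hold(.1);s=read_state();print('grip',s['opening'],s['wrist_force'].round(1),s['wrist_torque'].round(3),s['tcp_pos'],s['t'])
b=0
for d in range(2,40,2):
    c=c+1.2e-4*read_state()['wrist_force'][:2]
    goto_joints(inverse_kinematics([*c,z+.003-.006*d/360],quat(np.radians(93-d))));hold(.04)
    s=read_state();m=s['wrist_torque'][2];print(d,round(m,3),s['wrist_force'].round(1),s['t'])
    if m>.4: break
```

```text
[ 0.47893995 -0.05172125  0.06194988] [-0.1  0.1 -0.2] [-0.008  0.003 -0.056]
[-1.   0.2  1.5] [-0.037 -0.057  0.032] [ 0.47819333 -0.05279948  0.06529384]
grip 0.4190182871513683 [-1.6  0.1  4.6] [0.062 0.357 0.159] [ 0.47812474 -0.05283186  0.06551898] 36.5833
2 0.81 [-1.3  0.9  5.6] 36.875
```

View pics/w8.png

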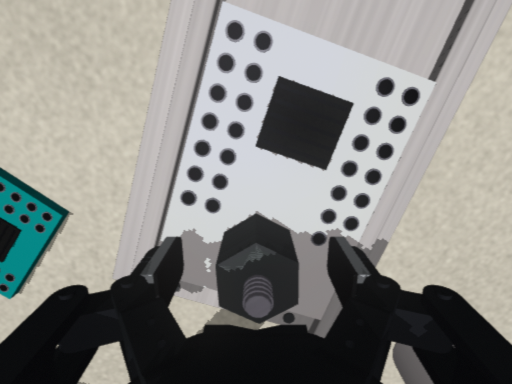

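With a different grip the moment rises at the same nut angle, so this is the nut's own stop, and 0.8 N m is tight. I'll release, rise and verify.

Run:
```python
from meas import *
grip(0.9);t=read_state()['tcp_pos'];servo_line(t+[0,0,.1],feed=.1)
goto([.50,-.04,.32],quat(np.radians(14)));hold(.1)
p=wrist();W,g=measure(p);save(p,'w9.png')
for y in range(120,200,4): print(y,g[y,252:270:3],W[y,261].round(4))
s=read_state();print(s['t'],s['wrist_force'])
cv2.imwrite('pics/w9b.png',cv2.resize(cv2.imread('pics/w9.png')[60:260,140:400],(780,600)))
```

```text
deck ((0.5540580153465271, -0.033307358622550964), (0.2805691957473755, 0.16031019389629364), 14.70885181427002)
dark [260.97619048 127.        ] 672 [ 0.54542239 -0.03753185  0.0915655 ] ((0.5452807545661926, -0.037720974534749985), (0.03322023153305054, 0.03708799183368683), 13.953587532043457)
nutz [0.13020447 0.13179907 0.14575334 0.14718733]
flat normals deg mod60 6 36.18851573079037 40.472596691646174
nut centre [ 0.47662834 -0.05369132] [ 0.47754698 -0.05338575]
120 [37 37 37 37 38 38] [ 0.5548 -0.0351  0.0933]
124 [37 37 37 36 36 36] [ 0.5495 -0.0365  0.0914]
128 [38 37 37 38 39 37] [ 0.5441 -0.0379  0.0908]
132 [39 38 38 38 38 38] [ 0.5388 -0.0393  0.0916]
136 [37 37 37 38 37 37] [ 0.5334 -0.0407  0.0911]
140 [ 83  86  91 111  90 100] [ 0.5279 -0.0421  0.0914]
144 [189 189 189 189 188 189] [ 0.5222 -0.0436  0.0897]
148 [189 189 188 188 189 188] [ 0.5165 -0.0451  0.0885]
152 [188 188 188 188 188 189] [ 0.511  -0.0465  0.0893]
156 [188 189 188 188 188 189] [ 0.5053 -0.0479  0.0894]
160 [188 189 188 188 188 187] [ 0.4997 -0.0493  0.0899]
164 [188 148 128 178 179 186] [ 0.4936 -0.0509  0.0881]
168 [129  38  38  37  36  37] [ 0.4942 -0.0501  0.1198]
172 [42 63 66 58 59 60] [ 0.4916 -0.0505  0.1328]
176 [59 74 73 62 69 67] [ 0.4861 -0.052   0.1316]
180 [ 71  75  64 102  66  79] [ 0.4827 -0.0527  0.1398]
184 [ 70  71 124 144 129  61] [ 0.4789 -0.0535  0.1455]
188 [ 62  63 110 112  96  43] [ 0.4736 -0.0549  0.1451]
192 [58 44 43 41 42 42] [ 0.4645 -0.0575  0.132 ]
196 [184 176 149 106  60  92] [ 0.4433 -0.064   0.0806]
39.9083 [-0.38545386 -0.51917462 -0.52730252]
```

View pics/w9b.png

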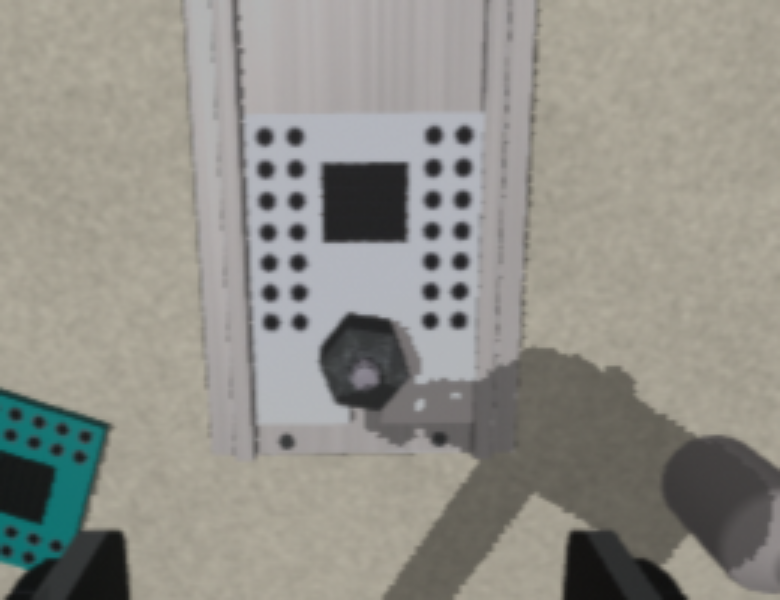

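The plate is home (pad to stud 70.6 mm, expected 70.5). The nut's foot is on the plate (0.0898 against 0.0897 m), and the nut turned about 2.67 rad, matching the gap plus the 0.7 rad to the stop.

```bash
python3 -c "
from station import *
print(hand_in())"
```

```text
the job is handed in; nothing more can be done
None
```

I drew the plate home to the stud, screwed the nut down to its stop, released it and handed the job in at about 40 s. The one concern is a brief 2.3 N m overshoot at the stop during a 10° step. I backed it off, and the last tightening read 0.8 N m. The verdict was not returned, so I can't confirm that the run passed.

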